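# Set the clamp screw in the scanning cell

### The arm

A 7-joint arm with a two-finger parallel gripper is mounted at the origin on the work surface; the furniture and walls round the work are solid. World frame = base frame: x ahead of the robot, y to its left, z up, the work surface at z = 0. Lengths are in m, angles in rad, forces in N, time in s.
With the tool pointing down it reaches from about 0.4 to 0.85 m from the base axis. Payload 10.4 kg.
Tool frame: the origin (TCP) lies on the mounting face of the last link; the fingertips stand 173 mm ahead of it and the grasp point (between the pads) lies 155 mm ahead of it (manip.tip_extent is the distance from the TCP to the fingertips, in m); z points along the fingers, y is the line along which they close (so a half turn about z gives the same grasp; the last joint's range is limited). The gripper opens to 85 mm and grips with 20 to 120 N. Pads are 22 mm wide; open, the fingers measure 114 mm over their backs; the gripper's body (76 mm by 85 mm) begins 54 mm behind the grasp point. The pads swing forward as they close: fully open they stand 13 mm farther back than shut.
Start: joints at [-1.191, 0.332, -0.065, 1.46, 0.022, 1.35, -0.088], TCP at [0.245, 0.575, 0.405] pointing down, gripper open.
Joint ranges: [-2.6, 2.6], [-0.5, 2.12], [-1.47, 1.34], [0.16, 2.42], [-1.27, 4.41], [0.06, 2.06], [-2.6, 2.6]. Speed limits (rad/s): [2.22, 2.22, 2.79, 2.79, 3.14, 3.14, 3.14].

### API

Orientations are given as a unit quaternion [x, y, z, w].
In Python, from workcell import manip gives the robot as it stands.
- The arm moves only by the tool move_arm, never from a script. Its argument "plan" is one flat list of numbers, 7 for each row, row after row: the turn, a rotation vector about the tool's x, y, z in rad, then the shift along the tool's x, y, z in m, then the finger opening in m, from 0 to 0.0854. In form: [ax, ay, az, dx, dy, dz, gripper, ax, ay, az, dx, dy, dz, gripper, ...]. A call has 1 to 12 rows; each row is the pose to reach, as a shift and turn from the pose commanded when the call began, along the tool's axes at that moment; what a row does not reach only later rows make up. A row lasts 1/8 s, in which the tool goes at most 62.5 mm and 10.7 degrees, less where a joint would pass 70% of its speed; a pose out of reach is approached as far as the arm can. A call with a gripper value outside its range is refused whole. The fingers move at their own pace and stop on an object; "squeeze" is the grip in N (left out, the last holds). Time passes only in rows, so rows that repeat a pose let the fingers close. It gives the time, the measured TCP pose, the force, the opening and the grip force at its end, in the units of the state.
- manip.get_obs(): the state, without advancing time (a new reading comes with each control period).
- manip.camera(name): name is "side" or "top" or "wrist"; returns a dict with "color" (480x640x3 uint8, red, green, blue), "fx", "fy", "cx", "cy" (pixels), "dist" ([k1, k2, p1, p2, k3] as OpenCV has them; the pictures are not rectified), "cam_to_world" (4x4, takes a point from camera to world coordinates); the wrist camera has in their place "mount" (4x4, takes a point from camera to tool coordinates, whose origin is the TCP and whose axes are the flange's). Camera axes: x right, y down, z forward; pixel columns grow to the right and rows downward; lengths in m; the calibration is good to about 2 mm. A picture is of the moment at which its call begins: read the wrist's pose just before it. There is no depth.
- manip.hand_in(): hands the job in; it is judged then, once.
Trained networks look in a picture, given as the dict that the camera call returned (one of the last four; its "shot" number tells which), for a name from the list of things; names that differ only in an ending like _2 or _b are one class to them, and where a whole thing is asked for, a point or a joint stands for the part that bears it (a point fixed in the world has none). Each returns a list of dicts, best first, with "conf" (0 to 1); they miss things now and then, are a little off and sometimes report something else, mostly with a low value. They report only what shows in the picture. A call takes as long as a camera call.
- manip.look_for(picture, label): "position" ([x, y, z] in m, in the coordinates of the camera as it stood for that picture, good to about 4 mm: the middle of the surface that is visible of it).
- manip.silhouettes(picture, label): "pixels" (480x640 bool, what is visible of it).
- manip.tip_of(picture, label): "position" ([x, y, z] in m, in the coordinates of the camera as it stood for that picture, good to about 4 mm: a listed point, or the origin of a listed thing).
The state is a dict: "clock": time; "joint_pos": joint angles; "joint_velocities": joint speeds; "tau": joint torques, N m; "position": TCP position; "ee_rot": TCP orientation; "ft_force": force on the tool from outside, world axes, zero at the start; "torque": the same for the moment, N m; "grip_width": opening from 0.0 (shut) to 1.0 (fully open); "grasp_force": force on a finger pad.
Only numpy, scipy, OpenCV 4.12 (cv2) and the standard library are available. Lean on these libraries where they do the work, as an engineer would, in place of code of your own. Each camera call takes 0.05 s, during which the arm holds its last target. There are 200 camera calls.

### The job

Lift the stiff lid of the grey scanning cell by the bar at its front edge until it leans back a little past upright, about 105 degrees from shut, and leave it standing there. Then turn the thumbscrew on the bridge inside clockwise until it seats, back it off a quarter turn so that it does not crush the bone fragment below, and finish while still gripping the thumbscrew there. Do not disturb the small things lying about the cell.

Things in the scene. Friction and masses are not known exactly. Their poses are not given: they have to be found in the camera images.
- cell: grey box fixed to the table, 185 mm deep (x), 250 wide (y), open in front (-x, robot side); 6 mm walls 94 mm high at the sides and behind, 12 mm deck, lid hinge 98 mm up. Origin: underside centre, z up. A bridge along y at x = -35 mm, 105 mm long, 22 wide, top at z = 46 mm, on two posts 80 mm apart, carries the thumbscrew in its middle over a bone fragment fixed to the deck.
- lid (a joint): lid angle in rad: 0 shut (level), 1.57 upright, at most 2.6; grows as the front edge rises and swings back over the hinge. Wanted: about 1.83 (105 degrees). Stiff hinge (0.5 N m): the 0.22 kg lid stays where it is left; lifting takes about 4 N at the bar. Starts shut or ajar up to 0.25.
- lid_bar (a point): middle of the lid's bar: a round steel bar 10 mm thick and 130 mm long between two arms, parallel to the hinge, 193 mm from it and 33 mm clear in front of the lid's edge; turns with the lid. Shut, it is about 101 mm above the table. Its y axis runs along the bar.
- lid_hinge (a point): middle of the lid's hinge line, at x = +80 mm, z = 98 mm of the cell; its y axis is the hinge axis. The lid is a 6 mm thick frame with a clear window, 155 mm from hinge to front edge, 250 mm wide.
- screw (a joint): angle of the thumbscrew in rad: it grows clockwise seen from above; 3.2 is seated (hard stop), 0 fully backed out. It starts 0.5 to 1.3 short of the seat. Friction 0.06 N m; it stays where it is left and does not rise or sink noticeably.
- thumbscrew: upright steel wing of the thumbscrew, a blade 40 mm long (its x), 12 thick (y), 32 high (z), turning with the screw. Origin: middle of the blade, 74 mm above the table, on the screw's vertical axis. Below the blade a round collar, 20 mm across, stands on the bridge; bridge to blade 12 mm.
- vial: bystander: a small capped vial, 23 mm across, 54 mm tall, standing; origin under its centre
- loupe: bystander: a folding loupe, 34x67x14 mm; origin under its centre
- marker: bystander: a black marker pen, 132 mm long, 12 mm thick, lying; origin under its centre
- white_carton: bystander: a small white carton, 76x131x28 mm; origin under its centre

How it is judged:
By the outcome, as a careful person would: the job done as asked, in the order asked, and still so for the second after the job is handed in, while the arm keeps its last pose, push and grip.
It also fails if it takes over 59 s, if anything falls off the work surface, if the arm or the gripper's body presses on something with over 40 N, if the wrist force passes 120 N, or if a joint passes its speed limit or range.

## Working session

There is one attempt and no reset: what is moved stays moved. The work goes in short steps, Python scripts to look and compute and a tool call to move; the robot and the scene stay as the last step left them, time stands still between calls to the robot, and variables do not carry over. Pictures are saved under pics/ and viewed, at most 10 in all, crops included, and the job is handed in when it is done.

Besides the shell and the picture viewer there is one more tool, called after ">>>" as name(argument=value, ...) on one line, values as JSON. move_arm: Moves the arm, as the interface text tells. Its arguments: {"type":"object","properties":{"plan":{"type":"array","items":{"type":"number"}},"squeeze":{"type":"number"}},"required":["plan"]}

```bash
mkdir -p pics; ls; cat > h.py <<'E'
import numpy as np, cv2
from scipy.spatial.transform import Rotation as R
from workcell import manip
def shot(n):
    o=manip.get_obs(); c=manip.camera(n)
    if n=="wrist":
        T=np.eye(4);T[:3,:3]=R.from_quat(o["ee_rot"]).as_matrix();T[:3,3]=o["position"]
        c["T"]=T@np.array(c["mount"])
    else: c["T"]=np.array(c["cam_to_world"])
    return c
def save(c,f): cv2.imwrite("pics/"+f,c["color"][:,:,::-1])
def w(c,p): return (c["T"]@np.r_[p,1])[:3]
def proj(c,P):
    P=np.atleast_2d(P);Ti=np.linalg.inv(c["T"]);K=np.array([[c["fx"],0,c["cx"]],[0,c["fy"],c["cy"]],[0,0,1]])
    return cv2.projectPoints(P@Ti[:3,:3].T+Ti[:3,3],np.zeros(3),np.zeros(3),K,np.array(c["dist"]))[0][:,0]
E
python3 - <<'E'
from h import *
np.set_printoptions(precision=4,suppress=True)
print(manip.get_obs())
for n in("top","side"):
    c=shot(n);save(c,n+"0.png");print(n,c["T"].tolist(),c["fx"])
    for l in("lid_bar","lid_hinge","cell","thumbscrew","vial","loupe","marker","white_carton"):
        for d in manip.tip_of(c,l)[:2]: print(n,l,round(d["conf"],2),w(c,d["position"]))
E
```

```text
pics
{'clock': 0.0, 'joint_pos': array([-1.1906,  0.3329, -0.0647,  1.461 ,  0.0216,  1.3499, -0.0885]), 'joint_velocities': array([-0.0004, -0.0006,  0.0001, -0.0007,  0.0005,  0.0006, -0.0023]), 'tau': array([ -0.0001, -62.5433,   0.0494, -39.1615,   0.0163,   0.0096,
        -0.    ]), 'position': array([0.2449, 0.5749, 0.4039]), 'ee_rot': array([ 0.2   ,  0.9798, -0.0007, -0.0001]), 'ft_force': array([ 0.0234, -0.6505,  0.1496]), 'torque': array([-0.0321,  0.0185, -0.0071]), 'grasp_force': 0.0, 'grip_width': 0.9995785829207332}
top [[-0.011054822052091334, -0.9870744383221739, 0.15988071841332752, 0.3446431827568231], [-0.9999378266340102, 0.011146160952650436, -0.0003255187700209297, -0.1192861427040755], [-0.0014607449635785953, -0.1598743766429841, -0.9871362874077564, 1.1699181718115794], [0.0, 0.0, 0.0, 1.0]] 514.9748830584533
top lid_bar 0.94 [ 0.4363 -0.069   0.1194]
top lid_bar 0.61 [ 0.6254 -0.0381  0.0948]
top lid_hinge 0.57 [ 0.6259 -0.0398  0.0969]
top cell 0.91 [ 0.5443 -0.0588 -0.0014]
top thumbscrew 0.7 [0.4053 0.0007 0.002 ]
top vial 0.53 [ 0.4472  0.2259 -0.0003]
[... 161 characters left out ...]
.0007]
side [[0.9424292977658598, -0.21238163192102522, 0.2583042027050874, 0.24705497966313225], [-0.33434231830163413, -0.613436855778338, 0.7154791668284098, -0.9227810442459969], [0.006498684885226117, -0.7606505547196747, -0.6491290323960359, 0.8332817986483297], [0.0, 0.0, 0.0, 1.0]] 528.9752380735854
side lid_bar 0.85 [ 0.4358 -0.0659  0.1235]
side lid_hinge 0.65 [ 0.6299 -0.0393  0.1011]
side cell 0.77 [ 0.5489 -0.0479  0.001 ]
side cell 0.26 [ 0.4255 -0.149  -0.0014]
side vial 0.71 [0.4516 0.2211 0.0005]
side loupe 0.62 [ 0.4064  0.0069 -0.004 ]
side marker 0.71 [ 0.4236 -0.1506  0.004 ]
side white_carton 0.84 [ 0.4418 -0.4479  0.0036]
side white_carton 0.7 [ 0.423  -0.1502  0.0015]
```

View pics/top0.png

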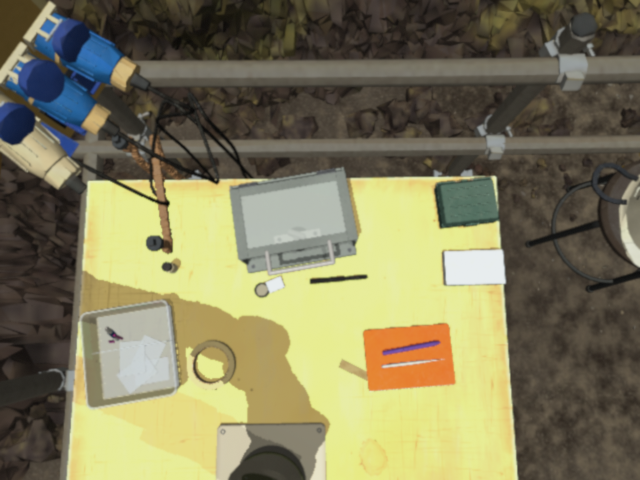

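View pics/side0.png

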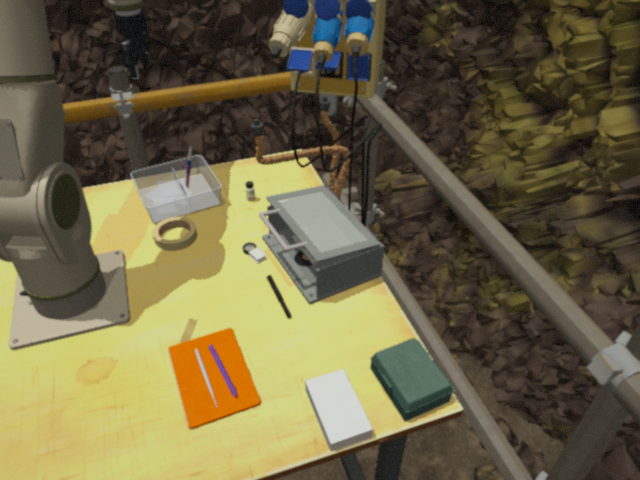

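Top: the cell is around (295,220), its lid almost shut, and the bar is near (303,258). The loupe (268,287) and marker (338,279) lie in front of it. The side view agrees. Next I'll go above the bar.

```bash
cat >> h.py <<'E'
def down(yaw):
    y=np.array([np.cos(yaw),np.sin(yaw),0]);z=np.array([0,0,-1.])
    return np.c_[np.cross(y,z),y,z]
def rel(p,M):
    "row from the present pose to TCP position p, rotation M"
    o=manip.get_obs();A=R.from_quat(o["ee_rot"]).as_matrix()
    return np.round(np.r_[R.from_matrix(A.T@M).as_rotvec(),A.T@(np.array(p)-o["position"])],4).tolist()
E
python3 - <<'E'
from h import *
print(rel([.436,-.0675,.375],down(.145)))
E
```

```text
[0.0001, -0.0001, 1.023, -0.4276, -0.5162, 0.0297]
```

>>> move_arm(plan=[0, 0, 1.023, -0.428, -0.516, 0.03, 0.03, 0, 0, 1.023, -0.428, -0.516, 0.03, 0.03, 0, 0, 1.023, -0.428, -0.516, 0.03, 0.03, 0, 0, 1.023, -0.428, -0.516, 0.03, 0.03, 0, 0, 1.023, -0.428, -0.516, 0.03, 0.03, 0, 0, 1.023, -0.428, -0.516, 0.03, 0.03, 0, 0, 1.023, -0.428, -0.516, 0.03, 0.03, 0, 0, 1.023, -0.428, -0.516, 0.03, 0.03, 0, 0, 1.023, -0.428, -0.516, 0.03, 0.03, 0, 0, 1.023, -0.428, -0.516, 0.03, 0.03, 0, 0, 1.023, -0.428, -0.516, 0.03, 0.03, 0, 0, 1.023, -0.428, -0.516, 0.03, 0.03])

```text
clock: 2.4
position: [0.4366, -0.0707, 0.3749]
ee_rot: [0.656, 0.755, 0.0, 0.0]
ft_force: [-1.1, 0.9, 0.2]
grip_width: 0.351
grasp_force: 0.0
```

```bash
python3 - <<'E'
from h import *
np.set_printoptions(precision=4,suppress=True)
o=manip.get_obs();print(o["clock"],o["position"],o["ee_rot"],o["joint_pos"],o["grip_width"])
c=shot("wrist");save(c,"w1.png")
for l in("lid_bar","lid_hinge","cell","thumbscrew","loupe","marker"):
    for d in manip.tip_of(c,l)[:2]: print(l,round(d["conf"],2),w(c,d["position"]))
E
```

```text
2.4 [ 0.4366 -0.0707  0.3749] [0.6562 0.7546 0.0001 0.0004] [-0.6378 -0.1107  0.6636  1.9869  0.0723  1.2422  0.1388] 0.35060410153880556
lid_bar 0.97 [ 0.4429 -0.069   0.1225]
lid_hinge 0.78 [ 0.6278 -0.0372  0.0953]
lid_hinge 0.31 [ 0.4116  0.0124 -0.0017]
cell 0.67 [ 0.5504 -0.0531 -0.003 ]
thumbscrew 0.46 [ 0.4249 -0.1502 -0.0037]
loupe 0.6 [0.4108 0.0111 0.    ]
marker 0.95 [ 0.4272 -0.1511 -0.0062]
```

View pics/w1.png

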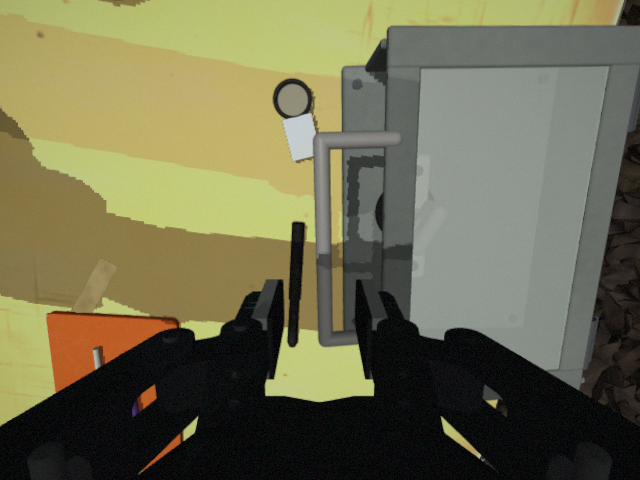

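The wrist view shows the bar as a vertical stripe running from (321,150) to (327,330). The fingers straddle its column, and the loupe and marker lie outside them on the table.

```bash
python3 - <<'E'
from h import *
np.set_printoptions(precision=4,suppress=True)
c=shot("wrist")
K=np.array([[c["fx"],0,c["cx"]],[0,c["fy"],c["cy"]],[0,0,1]])
def back(uv,z):
    n=cv2.undistortPoints(np.array([[uv]],float),K,np.array(c["dist"]))[0,0]
    d=c["T"][:3,:3]@np.r_[n,1];o=c["T"][:3,3];return o+d*(z-o[2])/d[2]
g=cv2.cvtColor(c["color"],cv2.COLOR_RGB2GRAY)
# left edge of bar per row: use saturation (bar grey vs yellow)
s=cv2.cvtColor(c["color"],cv2.COLOR_RGB2HSV)[:,:,1]
pts=[]
for r in(170,200,230,260,270,300,320):
    row=s[r,295:345];print(r,''.join('#' if v<60 else '.' for v in row))
a,b=back((321,150),.122),back((327,330),.122);print(a,b,np.arctan2(*(b-a)[:2]*[1,-1]))
print(c["T"])
E
```

```text
170 ...................################.............##
200 ....................###############.............##
230 #######.............###############............###
260 #.#.#................###############...........###
270 #..##................###############...........###
300 .#.#..................##############...........###
320 ......................##############...........###
[ 0.4297 -0.0058  0.122 ] [ 0.4511 -0.1212  0.122 ] 0.18301808487355797
[[ 0.9891  0.1417  0.0389  0.4276]
 [ 0.1469 -0.9558 -0.2547 -0.0005]
 [ 0.0011  0.2576 -0.9663  0.3429]
 [ 0.      0.      0.      1.    ]]
```

>>> move_arm(plan=[0, 0, -0.015, 0.003, 0.005, 0.05, 0.03, 0, 0, -0.015, 0.003, 0.005, 0.085, 0.03, 0, 0, -0.015, 0.003, 0.005, 0.1, 0.03, 0, 0, -0.015, 0.003, 0.005, 0.1, 0.03, 0, 0, -0.015, 0.003, 0.005, 0.1, 0.0, 0, 0, -0.015, 0.003, 0.005, 0.1, 0.0, 0, 0, -0.015, 0.003, 0.005, 0.1, 0.0, 0, 0, -0.015, 0.003, 0.005, 0.1, 0.0], squeeze=35)

```text
clock: 3.8
position: [0.4392, -0.0643, 0.2746]
ee_rot: [0.649, 0.761, -0.002, -0.002]
ft_force: [-12.6, -1.7, 2.6]
grip_width: 0.098
grasp_force: 34.3
```

```bash
python3 - <<'E'
from h import *
np.set_printoptions(precision=4,suppress=True)
o=manip.get_obs();print(o["clock"],o["position"],o["ee_rot"],o["joint_pos"],o["grip_width"],o["grasp_force"],o["ft_force"])
A=R.from_quat(o["ee_rot"]).as_matrix()
# arc: bar now at grasp point; hinge at radius .193, hinge z .098
g=o["position"]+A[:,2]*.155; print("grasp",g)
yaw=.16; u=np.array([np.cos(yaw),np.sin(yaw),0])
a0=np.arcsin((g[2]-.098)/.193); 
off=np.arctan2(.003,.193)
print("bar elev",a0,"lid",a0-off)
H=g+.193*np.cos(a0)*u; H[2]=.098; print("hinge",H)
a1=1.83+off
for k in range(1,13):
    t=min(a0+k*.15,a1)
    P=H+.193*(-np.cos(t)*u+np.sin(t)*np.array([0,0,1]))
    print(round(t-off,2),(A.T@(P-g)).round(3),(P-g).round(3))
E
```

```text
3.8 [ 0.4392 -0.0643  0.2746] [ 0.6486  0.7611 -0.0016 -0.0023] [-0.634   0.0464  0.7012  2.1015 -0.0355  1.0106  0.245 ] 0.09810968115908655 34.28994745016098 [-12.6301  -1.7168   2.6024]
grasp [ 0.4384 -0.0643  0.1196]
bar elev 0.11207106362182127 lid 0.0965282738923049
hinge [ 0.6277 -0.0337  0.098 ]
0.25 [ 0.     0.005 -0.028] [0.005 0.001 0.028]
0.4 [ 0.     0.015 -0.056] [0.015 0.002 0.056]
0.55 [ 0.     0.028 -0.081] [0.028 0.005 0.081]
0.7 [ 0.     0.045 -0.105] [0.045 0.007 0.105]
0.85 [ 0.     0.065 -0.125] [0.065 0.011 0.125]
1.0 [ 0.     0.089 -0.143] [0.088 0.014 0.142]
1.15 [ 0.     0.114 -0.156] [0.114 0.018 0.156]
1.3 [ 0.     0.141 -0.166] [0.141 0.023 0.165]
1.45 [ 0.     0.17  -0.171] [0.169 0.027 0.17 ]
1.6 [ 0.     0.199 -0.172] [0.197 0.032 0.171]
1.75 [ 0.     0.228 -0.169] [0.226 0.036 0.168]
1.83 [ 0.     0.243 -0.166] [0.241 0.039 0.164]
```

>>> move_arm(plan=[0, 0, 0, 0, -0.002, -0.014, 0, 0, 0, 0, 0, 0.002, -0.028, 0, 0, 0, 0, 0, 0.006, -0.042, 0, 0, 0, 0, 0, 0.012, -0.056, 0, 0, 0, 0, 0, 0.018, -0.069, 0, 0, 0, 0, 0, 0.025, -0.081, 0, 0, 0, 0, 0, 0.025, -0.081, 0])

```text
clock: 4.68
position: [0.4664, -0.0597, 0.3571]
ee_rot: [0.648, 0.761, 0.001, 0.001]
ft_force: [2.5, 0.5, -0.3]
grip_width: 0.101
grasp_force: 34.8
```

```bash
cat > st.py <<'E'
from h import *
np.set_printoptions(precision=4,suppress=True)
o=manip.get_obs();A=R.from_quat(o["ee_rot"]).as_matrix()
g=o["position"]+A[:,2]*.155; print(o["clock"],"grasp",g,o["joint_pos"],o["grip_width"],o["grasp_force"],o["ft_force"],o["torque"])
E
python3 st.py
```

```text
4.675 grasp [ 0.4666 -0.0596  0.2021] [-0.6516 -0.0046  0.6907  1.9504  0.0028  1.1931  0.1983] 0.10117168613778572 34.751518964767456 [ 2.5163  0.5324 -0.347 ] [ 0.1696 -0.3595  0.0314]
```

>>> move_arm(plan=[0, 0, 0, 0, 0.008, -0.012, 0, 0, 0, 0, 0, 0.017, -0.0235, 0, 0, 0, 0, 0, 0.027, -0.034, 0, 0, 0, 0, 0, 0.037, -0.0435, 0, 0, 0, 0, 0, 0.049, -0.053, 0, 0, 0, 0, 0, 0.061, -0.0615, 0, 0, 0, 0, 0, 0.074, -0.069, 0, 0, 0, 0, 0, 0.086, -0.0745, 0, 0, 0, 0, 0, 0.1, -0.08, 0, 0, 0, 0, 0, 0.113, -0.0845, 0, 0, 0, 0, 0, 0.128, -0.0875, 0, 0, 0, 0, 0, 0.142, -0.0895, 0])

```text
clock: 6.18
position: [0.6065, -0.0369, 0.4468]
ee_rot: [0.648, 0.762, 0.0, -0.0]
ft_force: [-4.9, -0.1, 7.1]
grip_width: 0.102
grasp_force: 35.8
```

```bash
python3 st.py
```

```text
6.175 grasp [ 0.6066 -0.0368  0.2918] [-0.5673  0.3173  0.7078  1.4782 -0.2073  1.4218  0.307 ] 0.10200385086126196 35.81506311893463 [-4.9034 -0.0709  7.1412] [0.0928 1.3173 0.0485]
```

>>> move_arm(plan=[0, 0, 0, 0, 0.0145, -0.0015, 0, 0, 0, 0, 0, 0.029, -0.002, 0, 0, 0, 0, 0, 0.044, -0.001, 0, 0, 0, 0, 0, 0.058, 0.001, 0, 0, 0, 0, 0, 0.073, 0.004, 0, 0, 0, 0, 0, 0.073, 0.004, 0, 0, 0, 0, 0, 0.073, 0.004, 0])

```text
clock: 7.05
position: [0.6783, -0.0251, 0.4419]
ee_rot: [0.648, 0.762, 0.001, 0.001]
ft_force: [3.5, 1.5, 3.9]
grip_width: 0.101
grasp_force: 35.1
```

```bash
python3 st.py; python3 - <<'E'
from h import *
np.set_printoptions(precision=4,suppress=True)
for n in("top","side"):
    c=shot(n);save(c,n+"2.png")
    for l in("lid_bar","lid_hinge","thumbscrew"):
        for d in manip.tip_of(c,l)[:2]: print(n,l,round(d["conf"],2),w(c,d["position"]))
E
```

```text
7.05 grasp [ 0.6786 -0.025   0.2869] [-0.4808  0.4993  0.6829  1.2724 -0.3092  1.4719  0.3312] 0.1007928990614571 35.12048363685608 [3.4679 1.509  3.8708] [ 0.2602 -0.742   0.0571]
top lid_bar 0.91 [ 0.6779 -0.0283  0.2806]
top lid_bar 0.36 [ 0.4238 -0.1518  0.0018]
top lid_hinge 0.96 [ 0.6253 -0.0404  0.0965]
top thumbscrew 0.61 [ 0.5152 -0.0618  0.0729]
side lid_bar 0.58 [ 0.6793 -0.0267  0.2878]
side lid_hinge 0.76 [ 0.6271 -0.0428  0.1006]
side lid_hinge 0.23 [ 0.5131 -0.0528  0.0733]
side thumbscrew 0.67 [ 0.5147 -0.0536  0.0729]
side thumbscrew 0.57 [ 0.547  -0.0487  0.0002]
```

View pics/side2.png

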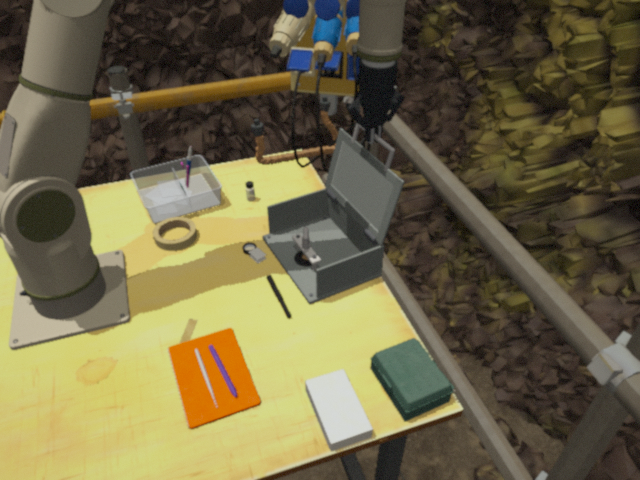

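Side view: the lid is standing open and leaning slightly back, with the gripper on the bar near (375,120). The thumbscrew shows at (307,243). The bar and hinge positions give a lid angle of about 1.83. Next I'll release, rise and move above the screw.

>>> move_arm(plan=[0, 0, 0, 0, 0, 0, 0.04, 0, 0, 0, 0, 0, 0, 0.04, 0, 0, 0, 0, 0, 0, 0.04, 0, 0, 0, 0, 0, -0.03, 0.04, 0, 0, 0, 0, 0, -0.07, 0.04, 0, 0, 0, 0, -0.05, -0.07, 0.04, 0, 0, 0, 0, -0.11, -0.07, 0.04, 0, 0, 0, 0, -0.165, -0.05, 0.04, 0, 0, 0, 0, -0.165, 0.0, 0.04, 0, 0, 0, 0, -0.165, 0.04, 0.04, 0, 0, 0, 0, -0.165, 0.06, 0.04, 0, 0, 0, 0, -0.165, 0.06, 0.04])

```text
clock: 8.95
position: [0.5145, -0.0519, 0.3801]
ee_rot: [0.648, 0.761, -0.001, -0.001]
ft_force: [0.4, 0.4, 0.6]
grip_width: 0.469
grasp_force: 0.0
```

```bash
python3 st.py; python3 - <<'E'
from h import *
np.set_printoptions(precision=4,suppress=True)
for n in("wrist","side"):
    c=shot(n);save(c,n+"3.png")
    for l in("lid_bar","lid_hinge","thumbscrew","cell"):
        for d in manip.tip_of(c,l)[:2]: print(n,l,round(d["conf"],2),w(c,d["position"]))
    if n=="wrist":
        print(c["T"])
        for d in manip.silhouettes(c,"thumbscrew")[:1]:
            ys,xs=np.nonzero(d["pixels"]);print(d["conf"],xs.min(),xs.max(),ys.min(),ys.max(),cv2.minAreaRect(np.c_[xs,ys].astype(np.float32)))
E
```

```text
8.95 grasp [ 0.514  -0.0519  0.2251] [-0.6668  0.1149  0.7364  1.8101 -0.0806  1.2499  0.2517] 0.46888972048768135 0.0 [0.377  0.3729 0.5835] [-0.0109 -0.0002  0.0407]
wrist lid_hinge 0.55 [ 0.6284 -0.0374  0.0978]
wrist thumbscrew 0.63 [ 0.5181 -0.0543  0.0677]
[[ 0.9872  0.1546  0.0394  0.5047]
 [ 0.1596 -0.9537 -0.2548  0.0141]
 [-0.0019  0.2578 -0.9662  0.3483]
 [ 0.      0.      0.      1.    ]]
0.96 303 337 209 263 ((317.4498596191406, 234.9065704345703), (25.294116973876953, 56.82353210449219), 28.07248878479004)
side lid_bar 0.8 [ 0.6781 -0.0255  0.2856]
side lid_hinge 0.68 [ 0.6301 -0.0388  0.1034]
side lid_hinge 0.68 [0.4512 0.2217 0.0001]
side thumbscrew 0.61 [ 0.5159 -0.0559  0.0745]
side cell 0.82 [ 0.5485 -0.0472  0.0005]
```

View pics/wrist3.png

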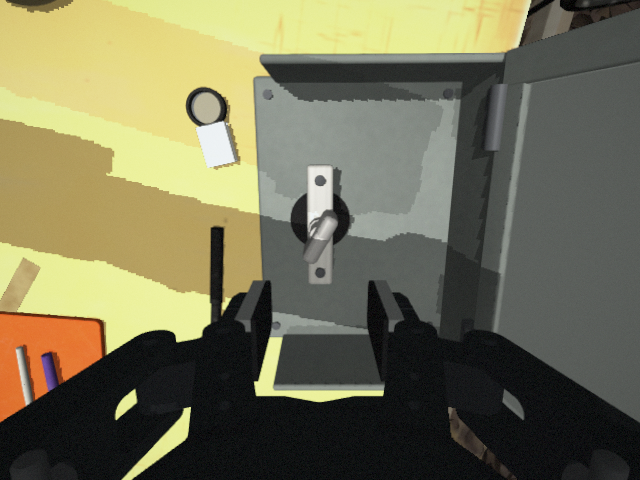

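Wrist view: the blade is at about (320,235), tilted some 25° from the bridge axis, and the loupe and marker are clear of it. I'll fit the blade model to its silhouette.

```bash
cat > fit.py <<'E'
from h import *
from scipy.optimize import differential_evolution as DE
np.set_printoptions(precision=4,suppress=True)
c=shot("wrist");m=manip.silhouettes(c,"thumbscrew")[0]["pixels"]
box=np.array([[x,y,z] for x in(-.02,.02) for y in(-.006,.006) for z in(-.016,.016)])
def mask(p):
    P=R.from_euler('z',p[2]).apply(box)+[p[0],p[1],.074]
    k=np.zeros(m.shape,np.uint8);cv2.fillConvexPoly(k,cv2.convexHull((proj(c,P)*16).round().astype(np.int32)),1,shift=4);return k>0
f=lambda p:-(mask(p)&m).sum()/(mask(p)|m).sum()
r=DE(f,[(.5,.53),(-.07,-.04),(0,np.pi)],seed=0,maxiter=60);print(r.x,r.fun)
E
python3 fit.py
```

```text
[ 0.5151 -0.0559  1.2653] -0.8174539631705364
```

```bash
python3 - <<'E'
from h import *
print(rel([.515,-.056,.300],down(-.305)),rel([.515,-.056,.231],down(-.305)))
E
```

```text
[0.0001, -0.0002, 0.4651, -0.0041, -0.0007, 0.0813] [0.0001, -0.0002, 0.4651, -0.0041, -0.0007, 0.1503]
```

>>> move_arm(plan=[0, 0, 0.16, -0.004, -0.001, 0.03, 0.04, 0, 0, 0.32, -0.004, -0.001, 0.06, 0.04, 0, 0, 0.465, -0.004, -0.001, 0.08, 0.04, 0, 0, 0.465, -0.004, -0.001, 0.08, 0.04, 0, 0, 0.465, -0.004, -0.001, 0.08, 0.04])

```text
clock: 10.22
position: [0.515, -0.056, 0.302]
ee_rot: [0.805, 0.593, 0.0, 0.0]
ft_force: [0.3, 0.1, -0.7]
grip_width: 0.468
grasp_force: 0.0
```

```bash
python3 st.py; python3 fit.py; python3 - <<'E'
from h import *
c=shot("wrist");save(c,"w4.png");print(c["T"])
print(rel([.515,-.056,.231],down(-.305)))
E
```

```text
10.225 grasp [ 0.5151 -0.056   0.147 ] [-0.6684  0.219   0.7753  1.9031 -0.1729  1.0862 -0.126 ] 0.4683489902087446 0.0 [ 0.3317  0.1275 -0.7203] [-0.0276  0.001   0.022 ]
[ 0.5158 -0.0578  1.252 ] -0.823126142595978
[[ 0.95465006 -0.28831708 -0.07427337  0.5351948 ]
 [-0.29772137 -0.92251939 -0.24560121  0.0078169 ]
 [ 0.0022924   0.25657598 -0.96652134  0.27043798]
 [ 0.          0.          0.          1.        ]]
[0.0013, -0.0009, 0.0017, -0.0001, -0.0001, 0.0711]
```

View pics/w4.png

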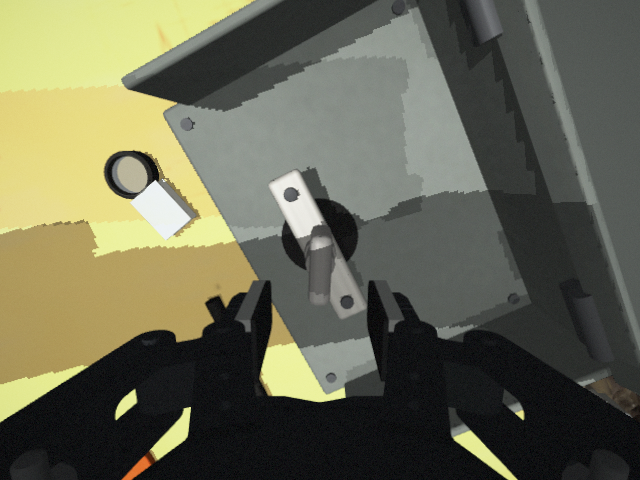

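The blade lines up between the fingers (column 319 against a finger centre of 318), so I'll descend and grip it.

>>> move_arm(plan=[0, 0, 0, -0.001, 0.001, 0.035, 0.04, 0, 0, 0, -0.001, 0.001, 0.06, 0.04, 0, 0, 0, -0.001, 0.001, 0.071, 0.04, 0, 0, 0, -0.001, 0.001, 0.071, 0.04, 0, 0, 0, -0.001, 0.001, 0.071, 0.0, 0, 0, 0, -0.001, 0.001, 0.071, 0.0, 0, 0, 0, -0.001, 0.001, 0.071, 0.0, 0, 0, 0, -0.001, 0.001, 0.071, 0.0], squeeze=50)

```text
clock: 11.38
position: [0.5155, -0.0572, 0.2313]
ee_rot: [0.806, 0.592, 0.001, -0.0]
ft_force: [-3.7, 1.1, 7.8]
grip_width: 0.174
grasp_force: 48.6
```

```bash
cat >> st.py <<'E'
print("yaw",np.arctan2(A[1,1],A[0,1]))
E
python3 st.py
```

```text
11.375 grasp [ 0.5155 -0.057   0.0763] [-0.6145  0.3344  0.7368  1.9606 -0.2765  0.9472 -0.0466] 0.17386686584076663 48.63340079784393 [-3.6608  1.0914  7.7665] [0.1755 0.9884 0.0241]
yaw -0.3048745394862408
```

>>> move_arm(plan=[0, 0, 0.1, 0, 0, 0, 0, 0, 0, 0.2, 0, 0, 0, 0, 0, 0, 0.3, 0, 0, 0, 0, 0, 0, 0.4, 0, 0, 0, 0, 0, 0, 0.4, 0, 0, 0, 0])

```text
clock: 12.0
position: [0.5158, -0.0573, 0.2314]
ee_rot: [0.908, 0.419, 0.001, 0.0]
ft_force: [-2.5, -1.5, 6.9]
grip_width: 0.171
grasp_force: 48.9
```

```bash
python3 st.py; python3 - <<'E'
from h import *
c=shot("wrist");cv2.imwrite("pics/w5.png",cv2.resize(c["color"][180:480,160:480,::-1],(640,600)))
E
```

```text
12.0 grasp [ 0.5161 -0.0573  0.0764] [-0.68    0.3568  0.8189  1.9628 -0.3191  0.9525 -0.4106] 0.1714244536042609 48.89272391796112 [-2.5132 -1.5025  6.933 ] [-0.1437  0.4182 -0.0609]
yaw -0.7058082475828983
```

View pics/w5.png

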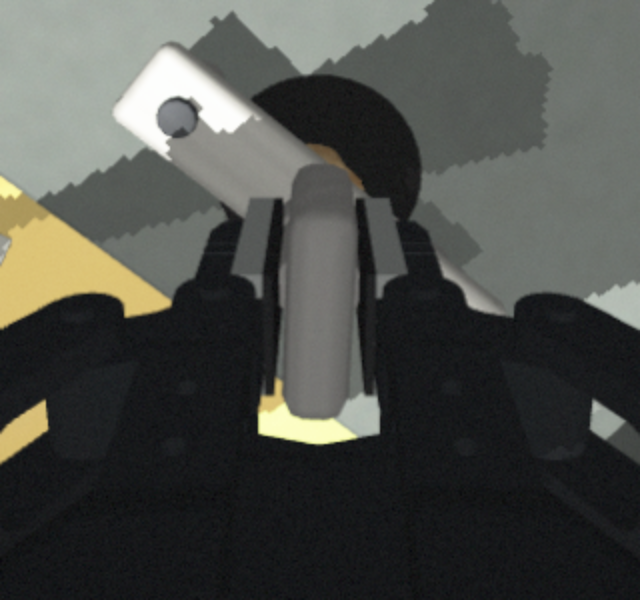

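The blade sits square between the pads and turns with the gripper. I'll keep going clockwise and watch the torque.

>>> move_arm(plan=[0, 0, 0.07, 0, 0, 0, 0, 0, 0, 0.14, 0, 0, 0, 0, 0, 0, 0.2, 0, 0, 0, 0, 0, 0, 0.2, 0, 0, 0, 0])

```text
clock: 12.55
position: [0.5159, -0.0575, 0.2314]
ee_rot: [0.945, 0.327, 0.001, 0.0]
ft_force: [-1.5, -1.8, 5.6]
grip_width: 0.178
grasp_force: 48.9
```

```bash
python3 st.py
```

```text
12.55 grasp [ 0.5163 -0.0575  0.0764] [-0.7128  0.3704  0.8613  1.9639 -0.3433  0.9562 -0.5888] 0.17814804618438254 48.8909250497818 [-1.4851 -1.7946  5.6018] [-0.3149  0.1658 -0.0601]
yaw -0.9049744949282369
```

>>> move_arm(plan=[0, 0, 0.05, 0, 0, 0, 0, 0, 0, 0.1, 0, 0, 0, 0, 0, 0, 0.1, 0, 0, 0, 0])

```text
clock: 12.92
position: [0.516, -0.0576, 0.2314]
ee_rot: [0.96, 0.279, 0.001, 0.0]
ft_force: [-0.0, -2.0, 5.3]
grip_width: 0.176
grasp_force: 48.8
```

```bash
python3 st.py
```

```text
12.925 grasp [ 0.5163 -0.0577  0.0764] [-0.7294  0.3781  0.883   1.9645 -0.3562  0.9585 -0.6774] 0.17588627897923845 48.84030282497406 [-0.0449 -1.9616  5.2532] [-0.4196 -0.0107 -0.0469]
yaw -1.004864981365647
```

>>> move_arm(plan=[0, 0, 0.05, 0, 0, 0, 0, 0, 0, 0.1, 0, 0, 0, 0, 0, 0, 0.1, 0, 0, 0, 0])

```text
clock: 13.3
position: [0.516, -0.0577, 0.2313]
ee_rot: [0.973, 0.231, 0.001, 0.0]
ft_force: [0.4, -2.7, 5.5]
grip_width: 0.171
grasp_force: 48.9
```

```bash
python3 st.py
```

```text
13.3 grasp [ 0.5164 -0.0578  0.0763] [-0.746   0.3863  0.9052  1.9651 -0.3699  0.961  -0.7654] 0.17129502970857194 48.90828788280487 [ 0.4117 -2.74    5.5103] [-0.5475 -0.0386 -0.0744]
yaw -1.104794143162293
```

>>> move_arm(plan=[0, 0, 0.05, 0, 0, 0, 0, 0, 0, 0.1, 0, 0, 0, 0, 0, 0, 0.1, 0, 0, 0, 0])

```text
clock: 13.68
position: [0.5161, -0.0579, 0.2314]
ee_rot: [0.983, 0.182, 0.001, 0.001]
ft_force: [0.7, -3.1, 5.5]
grip_width: 0.172
grasp_force: 48.9
```

```bash
python3 st.py
```

```text
13.675 grasp [ 0.5165 -0.058   0.0764] [-0.7626  0.3951  0.9275  1.9656 -0.3841  0.9639 -0.8532] 0.17230901356433936 48.87864947319031 [ 0.6901 -3.1041  5.4884] [-0.6088 -0.1374  0.0137]
yaw -1.2049254424885654
```

>>> move_arm(plan=[0, 0, 0.04, 0, 0, 0, 0, 0, 0, 0.08, 0, 0, 0, 0, 0, 0, 0.08, 0, 0, 0, 0])

```text
clock: 14.05
position: [0.5161, -0.0579, 0.2314]
ee_rot: [0.99, 0.142, 0.001, 0.001]
ft_force: [1.7, -3.8, 6.1]
grip_width: 0.174
grasp_force: 49.0
```

```bash
python3 st.py
```

```text
14.05 grasp [ 0.5165 -0.058   0.0764] [-0.776   0.4027  0.9456  1.966  -0.3962  0.9664 -0.9236] 0.17445040216533134 48.9779269695282 [ 1.7411 -3.8314  6.1144] [-0.7459 -0.1966 -0.0362]
yaw -1.2856136486229854
```

>>> move_arm(plan=[0, 0, 0.04, 0, 0, 0, 0, 0, 0, 0.08, 0, 0, 0, 0, 0, 0, 0.08, 0, 0, 0, 0])

```text
clock: 14.42
position: [0.5161, -0.058, 0.2314]
ee_rot: [0.995, 0.102, 0.001, 0.001]
ft_force: [1.4, -4.1, 6.2]
grip_width: 0.175
grasp_force: 49.0
```

```bash
python3 st.py
```

```text
14.425 grasp [ 0.5166 -0.0582  0.0764] [-0.7892  0.4107  0.9639  1.9664 -0.4085  0.9692 -0.993 ] 0.1750892974477562 48.96001160144806 [ 1.4113 -4.053   6.1731] [-0.8839 -0.2682 -0.0233]
yaw -1.3656361796649554
```

>>> move_arm(plan=[0, 0, 0.04, 0, 0, 0, 0, 0, 0, 0.08, 0, 0, 0, 0, 0, 0, 0.08, 0, 0, 0, 0])

```text
clock: 14.8
position: [0.5161, -0.0581, 0.2314]
ee_rot: [0.998, 0.063, 0.001, 0.001]
ft_force: [1.0, -5.3, 5.8]
grip_width: 0.177
grasp_force: 48.9
```

```bash
python3 st.py
```

```text
14.8 grasp [ 0.5166 -0.0583  0.0764] [-0.8023  0.4191  0.9821  1.9669 -0.4212  0.9721 -1.0619] 0.17659936837725668 48.946863412857056 [ 1.0212 -5.2889  5.8408] [-0.9825 -0.2191  0.1607]
yaw -1.445415458033635
```

>>> move_arm(plan=[0, 0, 0.04, 0, 0, 0, 0, 0, 0, 0.08, 0, 0, 0, 0, 0, 0, 0.08, 0, 0, 0, 0])

```text
clock: 15.18
position: [0.5167, -0.0581, 0.2314]
ee_rot: [1.0, 0.023, 0.003, 0.001]
ft_force: [7.3, -6.1, -1.5]
grip_width: 0.175
grasp_force: 50.1
```

```bash
python3 st.py; python3 - <<'E'
from h import *
c=shot("wrist");cv2.imwrite("pics/w6.png",cv2.resize(c["color"][180:480,160:480,::-1],(640,600)))
E
```

```text
15.175 grasp [ 0.5175 -0.0584  0.0764] [-0.8153  0.4283  1.0001  1.9668 -0.4351  0.9736 -1.1308] 0.17500939161519646 50.05324065685272 [ 7.341  -6.098  -1.5484] [-1.2623 -1.5433 -0.0164]
yaw -1.5255564544412659
```

View pics/w6.png

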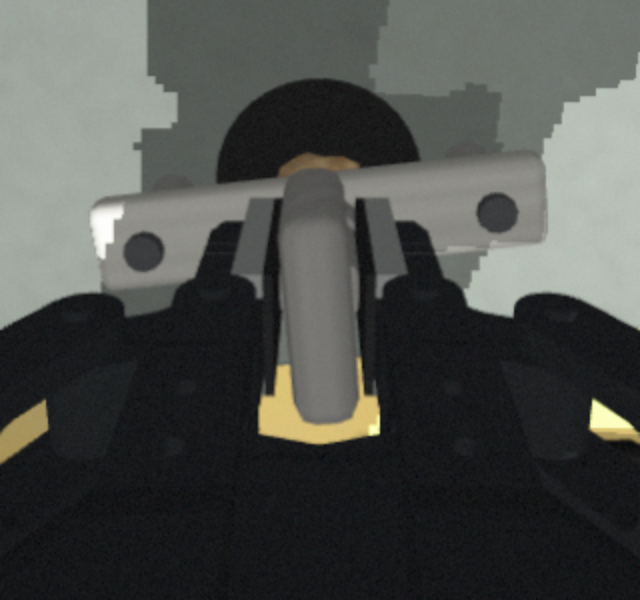

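The blade now leans about 0.09 rad counter-clockwise relative to the pads (midline (312,205) to (327,405) in the crop), where it was square before. That suggests it has met the stop. I'll confirm with a small push and numeric midline slopes.

```bash
cat > sl.py <<'E'
from h import *
c=shot("wrist");m=manip.silhouettes(c,"thumbscrew")[0]["pixels"].copy()
rr=np.arange(285,376,3);mid=[np.nonzero(m[r])[0].mean() if m[r].any() else np.nan for r in rr];wd=[m[r].sum() for r in rr]
mid=np.array(mid);k=~np.isnan(mid);print("slope",np.polyfit(rr[k],mid[k],1)[0],wd[::5],k.sum())
E
python3 sl.py
```

```text
slope 0.052553763440861 [np.int64(37), np.int64(38), np.int64(39), np.int64(40), np.int64(34), np.int64(34), np.int64(34)] 31
```

>>> move_arm(plan=[0, 0, 0.04, 0, 0, 0, 0, 0, 0, 0.06, 0, 0, 0, 0, 0, 0, 0.06, 0, 0, 0, 0])

```text
clock: 15.7
position: [0.5167, -0.0582, 0.2314]
ee_rot: [1.0, -0.007, 0.003, 0.001]
ft_force: [7.1, -6.3, -1.7]
grip_width: 0.174
grasp_force: 50.0
```

```bash
python3 sl.py; python3 st.py
```

```text
slope 0.08272849462365639 [np.int64(40), np.int64(40), np.int64(39), np.int64(39), np.int64(35), np.int64(33), np.int64(32)] 31
15.8 grasp [ 0.5174 -0.0585  0.0764] [-0.8247  0.4352  1.0137  1.9671 -0.4448  0.9761 -1.1812] 0.17809927811785659 50.02809226512909 [ 5.4077 -6.7392 -1.2887] [-1.4704 -1.5498  0.4029]
yaw -1.58426715488129
```

```bash
cat > ed.py <<'E'
import sys
from h import *
c=shot("wrist");m=manip.silhouettes(c,"thumbscrew")[0]["pixels"]
g=cv2.cvtColor(c["color"],cv2.COLOR_RGB2GRAY);np.save(sys.argv[1],c["color"])
for r in range(270,400,10):
    q=np.nonzero(m[r])[0]
    print(r,(q.min(),q.max()) if len(q) else None,' '.join('%d'%v for v in g[r,290:350:2]))
E
python3 ed.py seat.npy
```

```text
270 (np.int64(303), np.int64(329)) 32 53 73 87 93 97 83 81 81 83 84 84 84 84 82 78 81 82 79 88 134 133 134 136 134 139 136 140 141 137
280 (np.int64(300), np.int64(333)) 85 87 86 73 26 75 82 83 85 85 83 83 83 84 83 80 79 80 80 78 74 104 139 137 21 18 66 85 85 84
290 (np.int64(299), np.int64(337)) 86 90 82 24 54 82 84 90 98 95 96 97 100 102 100 101 98 95 91 81 76 103 116 93 16 22 23 80 86 85
300 (np.int64(298), np.int64(337)) 87 86 35 37 87 105 108 114 116 117 120 118 115 118 117 116 113 109 103 99 90 79 81 77 18 20 21 31 87 87
310 (np.int64(299), np.int64(338)) 86 53 21 23 59 102 110 106 116 115 121 118 119 118 116 119 115 110 107 103 97 86 78 79 63 21 19 21 40 84
320 (np.int64(300), np.int64(339)) 108 33 30 24 20 75 105 108 114 118 119 120 122 119 117 118 116 113 111 105 102 94 88 117 111 11 23 35 32 95
330 (np.int64(300), np.int64(339)) 27 32 31 28 13 86 90 107 110 114 120 121 119 120 119 118 116 114 112 104 104 101 86 100 110 18 21 36 35 28
340 (np.int64(303), np.int64(338)) 21 31 33 26 16 67 100 98 110 111 114 118 119 118 118 117 119 117 114 108 104 102 94 80 79 14 23 31 32 17
350 (np.int64(304), np.int64(339)) 19 31 35 29 22 100 114 89 103 109 112 116 118 119 122 118 118 115 117 114 108 104 101 92 78 16 25 37 34 17
360 (np.int64(305), np.int64(339)) 21 34 29 29 59 112 110 112 85 106 108 111 115 119 120 119 117 118 118 113 109 105 102 93 82 103 28 35 30 20
370 (np.int64(307), np.int64(340)) 24 53 37 29 172 193 195 193 170 90 109 110 112 117 120 118 119 118 117 117 114 105 103 101 93 87 31 38 54 26
380 (np.int64(309), np.int64(340)) 135 195 195 193 194 194 193 195 193 148 101 107 111 117 116 116 119 117 117 117 115 111 106 100 95 125 191 192 190 166
390 (np.int64(315), np.int64(333)) 196 194 195 192 194 194 193 192 192 192 193 186 121 102 106 108 103 103 102 101 110 127 176 192 190 193 190 192 192 190
```

Edge slopes: the blade leans about 0.14 rad relative to the pads now, against about 0.09 before the extra 0.06 turn, so the blade is at its stop and the pads slipped. The seat is at tool-equivalent yaw of about -1.44. Now I'll back off a quarter turn.

>>> move_arm(plan=[0, 0, -0.14, 0, 0, 0, 0, 0, 0, -0.28, 0, 0, 0, 0, 0, 0, -0.42, 0, 0, 0, 0, 0, 0, -0.56, 0, 0, 0, 0, 0, 0, -0.7, 0, 0, 0, 0, 0, 0, -0.84, 0, 0, 0, 0, 0, 0, -0.98, 0, 0, 0, 0, 0, 0, -1.12, 0, 0, 0, 0, 0, 0, -1.26, 0, 0, 0, 0, 0, 0, -1.4, 0, 0, 0, 0, 0, 0, -1.54, 0, 0, 0, 0, 0, 0, -1.57, 0, 0, 0, 0])

```text
clock: 17.4
position: [0.5152, -0.0564, 0.2312]
ee_rot: [0.711, 0.703, 0.001, -0.001]
ft_force: [-7.4, 2.6, 13.8]
grip_width: 0.181
grasp_force: 51.6
```

>>> move_arm(plan=[0, 0, 0, 0, 0, 0, 0, 0, 0, 0, 0, 0, 0, 0])

```text
clock: 17.65
position: [0.5152, -0.0564, 0.2312]
ee_rot: [0.712, 0.702, 0.001, -0.001]
ft_force: [-6.7, 3.2, 14.6]
grip_width: 0.173
grasp_force: 51.6
```

```bash
python3 st.py; python3 ed.py end.npy; python3 - <<'E'
from h import *
a=np.load("end.npy");cv2.imwrite("pics/w7.png",cv2.resize(a[180:480,160:480,::-1],(640,600)))
E
```

```text
17.65 grasp [ 0.5151 -0.0561  0.0762] [-0.5633  0.3205  0.6732  1.9587 -0.2477  0.9446  0.2182] 0.17300412622245023 51.58533990383148 [-6.7402  3.2221 14.5833] [ 0.8699  1.5446 -0.0245]
yaw -0.01372593655672408
270 (np.int64(303), np.int64(329)) 56 108 113 120 123 126 107 67 67 69 69 70 71 69 73 70 71 68 72 67 116 128 124 117 103 21 21 20 23 20
280 (np.int64(301), np.int64(332)) 74 74 76 62 17 47 68 64 72 72 74 73 71 69 69 68 72 71 71 67 73 93 127 122 9 21 60 74 75 73
290 (np.int64(299), np.int64(337)) 73 75 71 16 30 67 68 71 78 81 84 82 83 84 86 88 83 82 82 76 72 84 101 78 16 18 10 66 75 72
300 (np.int64(298), np.int64(337)) 74 75 28 20 55 82 89 91 99 100 103 102 101 101 103 105 99 98 94 92 89 75 74 68 15 8 13 20 73 72
310 (np.int64(300), np.int64(338)) 73 37 16 4 29 76 92 91 93 103 102 103 105 102 103 103 101 98 97 93 90 81 71 71 56 16 17 18 33 75
320 (np.int64(300), np.int64(339)) 93 27 26 25 15 61 86 93 93 98 101 106 102 104 104 105 99 101 98 93 90 81 81 101 93 14 16 27 28 82
330 (np.int64(300), np.int64(340)) 20 27 24 24 9 76 76 90 94 96 104 102 102 102 101 105 103 97 100 95 92 90 79 101 93 21 20 31 23 20
340 (np.int64(303), np.int64(336)) 23 25 20 25 14 60 74 86 90 93 97 104 104 100 102 105 106 101 96 97 92 93 78 132 122 16 19 24 28 17
350 (np.int64(304), np.int64(336)) 19 24 28 26 10 83 86 76 91 93 97 101 102 103 102 103 102 103 97 96 94 90 82 101 149 18 17 30 24 16
360 (np.int64(305), np.int64(337)) 21 24 30 20 51 97 100 68 86 92 95 99 102 104 102 103 105 103 100 98 94 95 89 73 158 100 11 24 27 15
370 (np.int64(306), np.int64(339)) 18 46 28 23 84 94 97 88 77 89 91 95 101 104 101 100 102 102 103 97 94 90 91 84 66 59 25 28 42 14
380 (np.int64(306), np.int64(338)) 68 98 96 97 97 99 99 99 69 89 91 95 102 103 103 101 103 101 101 98 98 94 92 84 75 128 154 152 154 135
390 (np.int64(311), np.int64(331)) 165 166 165 165 165 164 166 163 164 162 127 91 88 92 93 90 91 87 91 91 89 94 105 98 99 95 99 95 95 98
```

View pics/w7.png

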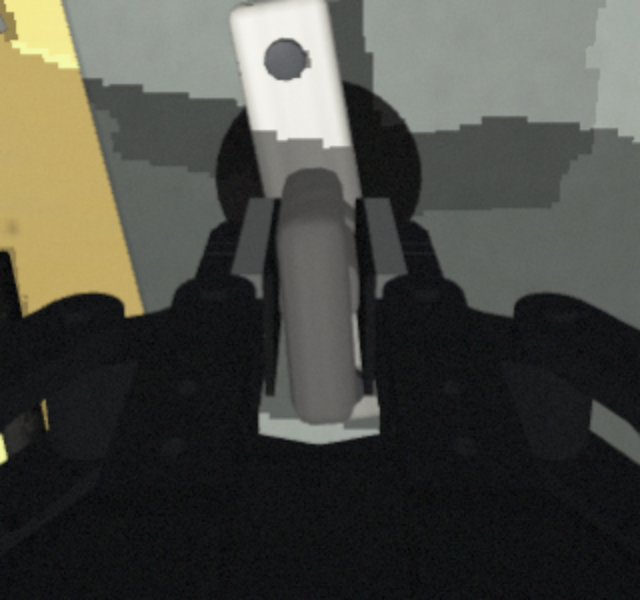

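The blade is still held, leaning about 0.03 rad less in the pads than at the seat, so it turned back about 1.54 rad. I'll add 0.03, then check the lid and bystanders before handing in.

>>> move_arm(plan=[0, 0, -0.03, 0, 0, 0, 0, 0, 0, -0.03, 0, 0, 0, 0, 0, 0, -0.03, 0, 0, 0, 0])

```text
clock: 18.12
position: [0.5152, -0.0564, 0.2312]
ee_rot: [0.701, 0.713, 0.001, -0.001]
ft_force: [-8.5, 4.0, 14.1]
grip_width: 0.177
grasp_force: 51.6
```

```bash
python3 st.py; python3 ed.py end2.npy | awk '{print $1,$2,$3}'; python3 - <<'E'
from h import *
np.set_printoptions(precision=4,suppress=True)
for n in("top","side"):
    c=shot(n);save(c,n+"9.png")
    for l in("lid_bar","lid_hinge","vial","loupe","marker","white_carton"):
        for d in manip.tip_of(c,l)[:1]: print(n,l,round(d["conf"],2),w(c,d["position"]))
E
```

```text
18.125 grasp [ 0.5151 -0.056   0.0762] [-0.5587  0.3194  0.6676  1.9585 -0.2451  0.9444  0.2459] 0.17704423402223543 51.629852056503296 [-8.4919  4.0112 14.1457] [0.8125 1.6229 0.0236]
yaw 0.01634793736266246
270 (np.int64(303), np.int64(330))
280 (np.int64(301), np.int64(332))
290 (np.int64(299), np.int64(337))
300 (np.int64(298), np.int64(337))
310 (np.int64(299), np.int64(338))
320 (np.int64(300), np.int64(339))
330 (np.int64(300), np.int64(339))
340 (np.int64(302), np.int64(336))
350 (np.int64(303), np.int64(336))
360 (np.int64(304), np.int64(337))
370 (np.int64(305), np.int64(338))
380 (np.int64(306), np.int64(339))
390 (np.int64(311), np.int64(333))
top lid_bar 0.71 [ 0.6779 -0.0329  0.2822]
top lid_hinge 0.75 [ 0.6258 -0.04    0.0969]
top vial 0.41 [0.4479 0.2227 0.0005]
top marker 0.6 [ 0.4226 -0.1524  0.0025]
top white_carton 0.76 [ 0.4421 -0.4541 -0.0023]
side lid_bar 0.61 [ 0.674  -0.0259  0.2884]
side lid_hinge 0.72 [ 0.6276 -0.0402  0.0992]
side vial 0.47 [0.4521 0.2208 0.0012]
side loupe 0.8 [ 0.4079  0.0074 -0.0044]
side marker 0.59 [ 0.5509 -0.0503 -0.0023]
side white_carton 0.73 [ 0.4424 -0.4481  0.0028]
```

View pics/side9.png

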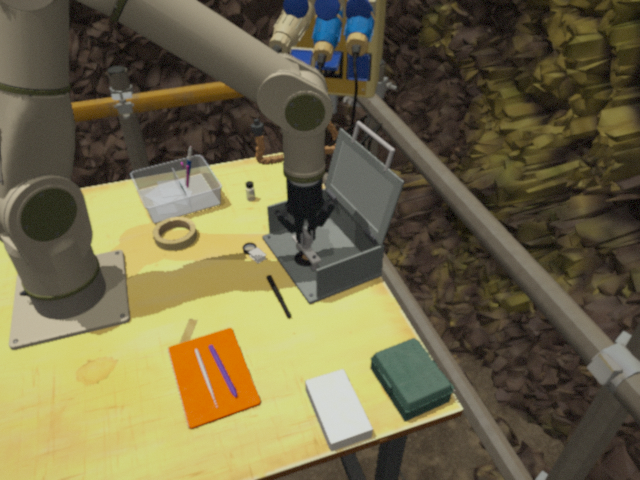

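The lid is still standing open (bar near (373,143)), the loupe, marker, vial and carton have not moved, and the gripper holds the thumbscrew at (308,240). Handing in.

```bash
python3 -c "
from workcell import manip
print(manip.hand_in())"
```

```text
the job is handed in; nothing more can be done
None
```

I handed the job in at about 18 s: the lid stands at about 105 degrees, the thumbscrew was turned to its seat and backed off a quarter turn (estimated from camera and wrist angles), the gripper still holds it, and nothing lying about the cell was disturbed.

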